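# Slow the polishing wheel to dressing speed and open its guard

### The arm

A 6-joint arm with a two-finger parallel gripper is mounted at the origin on the work surface. World frame = base frame: x ahead of the robot, y to its left, z up, the work surface at z = 0. Lengths are in mm, angles in rad, forces in N, time in s.
With the tool pointing down it reaches from about 250 to 725 mm from the base axis. Payload 9.7 kg.
Tool frame: the origin (TCP) lies at the very end of the fingers, on their centre line; the grasp point (between the pads) lies arm.grip_depth behind it (arm.grip_depth is the distance from the TCP to the grasp point, in mm); z points along the fingers, y is the line along which they close (so a half turn about z gives the same grasp; the last joint's range is limited). The gripper opens to 85 mm and grips with 20 to 120 N. Pads are 22 mm wide; open, the fingers measure 114 mm over their backs; the gripper's body (76 mm by 85 mm) begins 54 mm behind the grasp point. The pads swing forward as they close: fully open they stand 13 mm farther back than shut.
Start: joints at [0, 0.087, 0.176, 1.66, 0, 1.571], TCP at [549.997, -0, 231.284] pointing down, gripper open.
Joint ranges: [-3.13, 3.13], [-0.85, 1.81], [-1.15, 1.24], [-2.2, 2.28], [-1.44, 1.52], [-3.14, 3.14]. Speed limits (rad/s): [2.22, 2.22, 2.57, 3.14, 3.14, 3.14].

### API

Orientations are given as a 3x3 rotation matrix whose columns are the frame's x, y, z axes.
In Python, from station import arm gives the robot as it stands.
- The arm moves only by the tool arm_command, never from a script. Its argument "increments" is a list of rows, each an object with "dp": the shift along the tool's x, y, z in cm, a list of three; "spin": the turn about the tool's z in rad. In form: [{"dp": [x, y, z], "spin": spin}, ...]. A call has 1 to 20 rows; each row is the pose to reach, as a shift and turn from the pose commanded when the call began, along the tool's axes at that moment; what a row does not reach only later rows make up. A row lasts 1/10 s, in which the tool goes at most 50 mm and 8.59 degrees, less where a joint would pass 70% of its speed; a pose out of reach is approached as far as the arm can. A call with a gripper value outside its range is refused whole. "jaw" is the finger opening in cm, from 0 to 8.54, set as the call begins (left out, the last holds). The fingers move at their own pace and stop on an object; the grip force is fixed at half the most. Time passes only in rows, so rows that repeat a pose let the fingers close. It gives the time, the measured TCP pose, the force, the opening and the grip force at its end, in the units of the state.
- arm.read_state(): the state, without advancing time (a new reading comes with each control period).
- arm.read_camera(name): name is "scene" or "side" or "wrist"; returns a dict with "img" (384x512x3 uint8, red, green, blue), "vertical_fov" (degrees; the focal length in pixels is half the picture's height over the tangent of half this angle, whatever the lens; pixels are square), "cx", "cy" (the principal point, pixels), "distortion" ([k1, k2, p1, p2, k3] as OpenCV has them; the pictures are not rectified), "R" (3x3) and "t" (3): a world point X has camera coordinates R X + t. Camera axes: x right, y down, z forward; pixel columns grow to the right and rows downward; lengths in mm; the calibration is good to about 2 mm. A picture is of the moment at which its call begins. There is no depth.
- arm.sign_off(): hands the job in; it is judged then, once.
The state is a dict: "clock": time; "qpos": joint angles; "joint_velocities": joint speeds; "joint_efforts": joint torques, N m; "tcp_pos": TCP position; "tcp_rot": TCP orientation; "force": force on the tool from outside, world axes, zero at the start; "wrist_torque": the same for the moment, N m; "grip_width": finger opening in mm; "grasp_force": force on a finger pad.
Only numpy, scipy, OpenCV 4.12 (cv2) and the standard library are available. Lean on these libraries where they do the work, as an engineer would, in place of code of your own. Each camera call takes 0.05 s, during which the arm holds its last target. There are 200 camera calls.

### The job

Slow the polishing wheel to its dressing speed: swing the speed lever on the grey control box round until its nose points at the small upright setting tab on the box. Only then swing the wheel hood's splash-guard door open by its handle to about a right angle and leave it so. Leave the lever on its setting, do not shift the tab, and leave everything else on the bench where it is.

Things in the scene. Friction and masses are not known exactly. Their poses are not given: they have to be found in the camera images.
- lever_pivot (a point): point on the lever's vertical pivot axis, 72 mm above the table, at mid-thickness of the lever bar. The pivot is near the far edge of the grey control box (250 mm deep, 340 wide, 50 tall, fixed to the bench, but placed differently each time), whose top is marked with white ticks on an arc round the pivot
- lever_knob (a point): centre of the lever's knob: an upright black cylinder, 36 mm across, 77 to 137 mm above the table (this point 107 mm), on the level steel lever bar, 135 mm from the pivot axis. The bar is 22 mm wide, 67 to 77 mm above the table. A sideways push of 2 to 3 N on the knob turns it and it stays where it is left. Seen from above it must turn clockwise, 20 to 97 degrees, to reach the tab
- lever_nose (a point): tip of the thin steel nose at the outer end of the lever, 170 mm from the pivot axis, 72 mm above the table; its x axis points outwards along the lever
- lever (a joint): lever angle, rad: 0 at the slow stop, 2.0 at the fast stop; grows anticlockwise seen from above; at 1.0 the lever points straight out over the middle of the box's front (the robot's side)
- tab (a joint): angle of the setting tab on the same scale as the lever: the lever is on its setting when both joints read the same. The tab is clamped firmly and is not to be moved
- tab_top (a point): centre of the top of the setting tab: an upright steel plate, 12 mm wide and 26 mm long (radially), on a 34 x 34 mm foot that stands on the box's top face. It is 190 mm from the pivot axis (upright from 177 to 203 mm), just outside the lever's reach; its top is 85 mm above the table. Its x axis points outwards from the pivot
- guard_handle (a point): grip point on the guard door's handle: an upright round steel bar, 12 mm in diameter, 49 mm out from the middle of the door panel and 175 mm from the hinge along the door, reaching from 119 to 235 mm above the table. This point is 210 mm up. Two stays join the bar to the door 135 and 175 mm up; above them it is free
- guard_hinge (a point): point on the door's vertical hinge axis, 210 mm above the table, at the end of the hood's front that is nearer the robot. The hood is a white steel box 250 mm wide, 200 mm deep, 240 mm tall on the robot's left, fixed to the bench; its open front with the wheel looks towards the robot's right
- guard (a joint): opening angle of the guard door, rad: 0 shut (as it starts), 1.57 a right angle, stop at 1.9. A plain aluminium panel 245 mm wide, 8 mm thick, 35 to 235 mm above the table; no latch; about 1 N at the handle moves it and it stays where it is left. Opens clockwise seen from above: the free end swings towards the robot's right, then towards the robot
- stone_pink: bystander: dull pink abrasive stone, 90 x 40 x 28 mm; leave it
- stone_long: bystander: grey abrasive stone, 140 x 32 x 22 mm; leave it
- wood_block: bystander: wooden block, 110 x 60 x 30 mm; leave it
- jar: bystander: white jar with steel cap, 72 mm across, 85 mm tall; leave it
- bowl: bystander: steel bowl, 120 mm across, 55 mm tall; leave it
- brush: bystander: hand brush lying on its side; leave it

How it is judged (in metres and radians):
On the way, in this order (a step that is already met when the one before it is completed fails the run):
1. the lever points at the tab within 4 degrees and is at rest, the guard still shut (angle between the x axis of lever_nose and the x axis of tab_top, either way round below 0.07 rad and velocity of joint lever between -0.05 and 0.05 rad/s and value of joint guard below 0.08 rad), for 0.2 s.
2. the guard door is open by at least 69 degrees (value of joint guard above 1.2 rad), for 0.2 s.
At the end, for the whole second after the job is handed in: The lever points at the setting tab within 4 degrees (0.07 rad), the guard door stands open by at least 69 degrees (1.2 rad) and at rest, the tab has moved less than 6 mm, and each loose thing less than 30 mm (angle between the x axis of lever_nose and the x axis of tab_top, either way round below 0.07 rad and value of joint guard above 1.2 rad and velocity of joint guard between -0.05 and 0.05 rad/s and distance of tab_top from where it was at the start of the episode below 0.006 m and distance of each of stone_pink, stone_long, wood_block, jar, bowl, brush from where it was at the start of the episode below 0.03 m); the robot touches nothing.
It fails at once if the guard opened by more than 9 degrees while the lever is more than 5 degrees off its setting (value of joint guard above 0.15 rad and angle between the x axis of lever_nose and the x axis of tab_top, either way round above 0.09 rad).
It fails at once if the setting tab shifted by 6 mm or more (distance of tab_top from where it was at the start of the episode above 0.006 m).
It fails at once if a loose thing moved by 30 mm or more (distance of any of stone_pink, stone_long, wood_block, jar, bowl, brush from where it was at the start of the episode above 0.03 m).
It also fails if it takes over 72 s, if anything falls off the work surface, if the arm or the gripper's body presses on something with over 40 N, if the wrist force passes 120 N, or if a joint passes its speed limit or range.

## Working session

There is one attempt and no reset: what is moved stays moved. The work goes in short steps, Python scripts to look and compute and a tool call to move; the robot and the scene stay as the last step left them, time stands still between calls to the robot, and variables do not carry over. Pictures are saved under pics/ and viewed, at most 12 in all, crops included, and the job is handed in when it is done.

Besides the shell and the picture viewer there is one more tool, called by a JSON object that holds its "api" and its "payload", one argument or row to a line. arm_command: Moves the arm, as the interface text tells. Its arguments: {"type":"object","properties":{"increments":{"type":"array","items":{"type":"object","properties":{"dp":{"type":"array","items":{"type":"number"}},"spin":{"type":"number"}}}},"jaw":{"type":"number"}},"required":["increments"]}

```bash
mkdir -p pics; cat > h.py <<'E'
import numpy as np, cv2, json
from station import arm
def K(c):
    f=192/np.tan(np.radians(c["vertical_fov"])/2)
    return np.array([[f,0,c["cx"]],[0,f,c["cy"]],[0,0,1.]])
def proj(c,P):
    R=np.array(c["R"]);t=np.array(c["t"],float)
    return cv2.projectPoints(np.array(P,float).reshape(-1,1,3),cv2.Rodrigues(R)[0],t,K(c),np.array(c["distortion"],float))[0].reshape(-1,2)
def ray(c,uv):
    R=np.array(c["R"]);t=np.array(c["t"],float)
    n=cv2.undistortPoints(np.array(uv,float).reshape(-1,1,2),K(c),np.array(c["distortion"],float)).reshape(-1,2)
    d=np.c_[n,np.ones(len(n))]@R
    return -R.T@t,d
def onz(c,uv,z):
    o,d=ray(c,uv); s=(z-o[2])/d[:,2]; return o+s[:,None]*d
def shot(n,f):
    c=arm.read_camera(n); cv2.imwrite('pics/'+f+'.png',cv2.cvtColor(c["img"],cv2.COLOR_RGB2BGR))
    np.save('pics/'+f+'.npy',c,allow_pickle=True); return c
def load(f): return np.load('pics/'+f+'.npy',allow_pickle=True).item()
E
python3 - <<'E'
from h import *
for n in ("scene","side"):
    c=shot(n,n+"0"); print(n,-np.array(c["R"]).T@np.array(c["t"]),c["vertical_fov"])
a=[cv2.imread(f'pics/{n}0.png') for n in("scene","side")]
for n,i in zip(("scene","side"),a): cv2.imwrite(f'pics/{n}0b.png',cv2.resize(i,(800,600),interpolation=cv2.INTER_CUBIC))
s=arm.read_state(); print(s["tcp_rot"],s["clock"],arm.grip_depth)
E
```

```text
scene [1339.95964015 -881.62821245  810.55724936] 50.24242177702617
side [  472.7263025  -1252.63611569   968.32944496] 44.40774140963592
[[ 4.55145795e-05  9.99999279e-01 -1.20033267e-03]
 [ 9.99999998e-01 -4.55540022e-05 -3.28158234e-05]
 [-3.28704797e-05 -1.20033118e-03 -9.99999279e-01]] 0.1 18.700000000000003
```

View pics/scene0b.png

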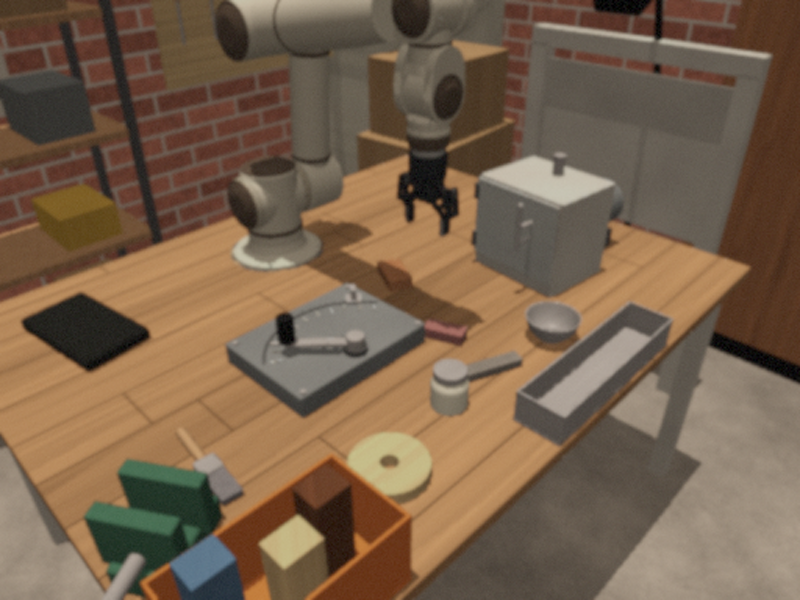

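View pics/side0b.png

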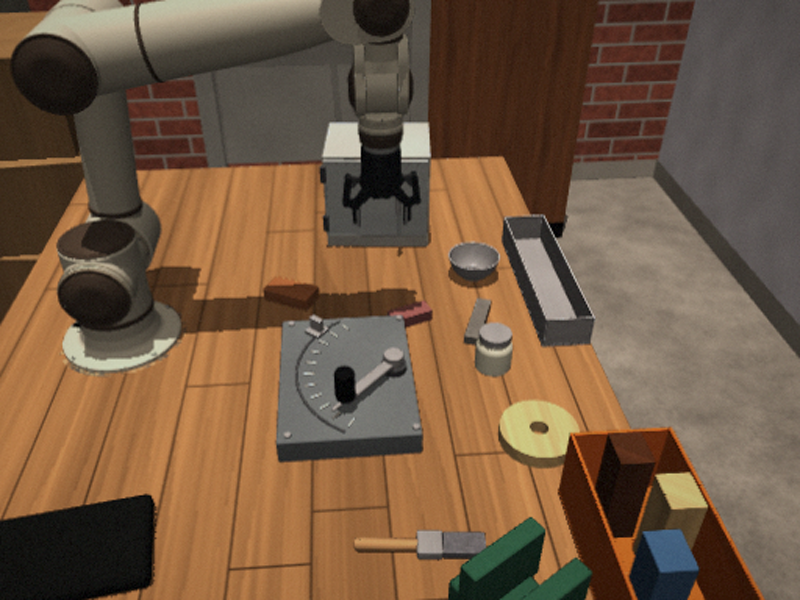

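```bash
python3 - <<'E'
from h import *
def crop(f,x,y,w,h,s,g=10):
    i=cv2.resize(cv2.imread(f'pics/{f}.png')[y:y+h,x:x+w],None,fx=s,fy=s,interpolation=cv2.INTER_CUBIC)
    for k in range(0,w,g): cv2.putText(i,str(x+k),(k*s,8),0,.3,(0,255,255),1); i[::4,k*s]=(0,255,255)
    for k in range(0,h,g): cv2.putText(i,str(y+k),(0,k*s+4),0,.3,(0,255,255),1); i[k*s,::4]=(0,255,255)
    return i
cv2.imwrite('pics/c1.png',crop('side0',175,195,98,98,6))
cv2.imwrite('pics/c2.png',np.hstack([crop('scene0',145,178,130,90,4),crop('scene0',320,120,50,90,4,10)]))
E
```

```text
(no output)
```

View pics/c1.png

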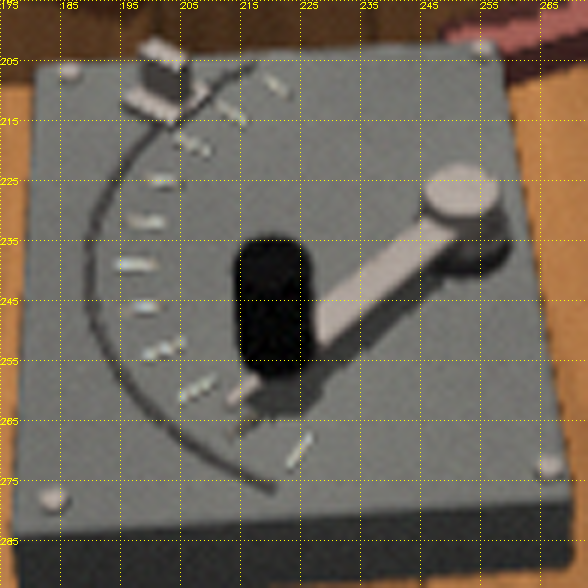

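View pics/c2.png

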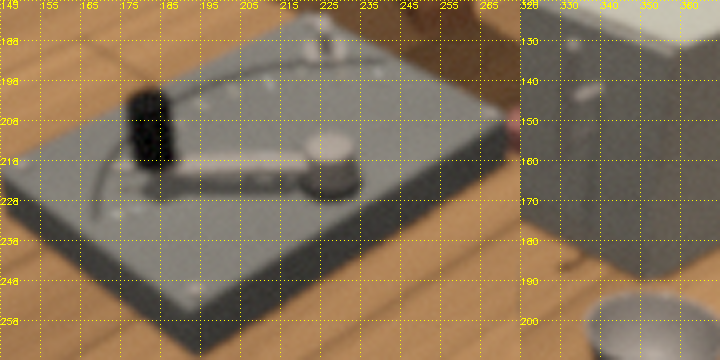

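```bash
python3 - <<'E'
from h import *
c=load('side0'); s=load('scene0')
print('box',onz(c,[(180.5,206),(258,202),(268.5,278),(176.5,284)],50).round(1).tolist())
print('boxscene',onz(s,[(276,208.5),(195,258),(145,223.5)],50).round(1).tolist())
print('knobtop',onz(c,[(220.5,239)],137).round(1),onz(s,[(182,202.5)],137).round(1))
print('nose',onz(c,[(213.5,261.5)],75).round(1))
print('tab',onz(c,[(199,202.5),(205,206),(202,204.3)],85).round(1).tolist(),onz(s,[(225,182.5)],85).round(1))
print('tabfoot',onz(c,[(196,211),(203.5,215),(209.5,210)],58).round(1).tolist())
for z in(77,85,95): print('hub',z,onz(c,[(252,226.5)],z).round(1),onz(s,[(227,214.5)],z).round(1))
u=[(190,180)]
print('handle',onz(s,[(337,142),(330,131),(337.5,143.5),(340,141.5)],235).round(1).tolist())
print('hoodtop',onz(s,[(359,133)],240).round(1))
E
```

```text
box [[340.5, -46.8, 50.0], [589.7, -46.6, 50.0], [586.6, -381.8, 50.0], [343.5, -383.5, 50.0]]
boxscene [[609.3, -41.4, 50.0], [610.6, -381.4, 50.0], [369.4, -389.7, 50.0]]
knobtop [[ 464.6 -314.1  137. ]] [[ 469.6 -309.2  137. ]]
nose [[ 442.7 -333.4   75. ]]
tab [[402.3, -79.7, 85.0], [420.9, -99.1, 85.0], [411.6, -89.7, 85.0]] [[408.9 -83.9  85. ]]
tabfoot [[391.1, -87.2, 58.0], [414.6, -109.2, 58.0], [433.3, -85.6, 58.0]]
hub 77 [[ 557.8 -199.    77. ]] [[ 547.9 -201.6   77. ]]
hub 85 [[ 557.  -208.5   85. ]] [[ 556.5 -209.    85. ]]
hub 95 [[ 556.1 -220.3   95. ]] [[ 567.3 -218.3   95. ]]
handle [[673.1, 179.9, 235.0], [604.3, 237.3, 235.0], [680.9, 171.5, 235.0], [678.0, 189.9, 235.0]]
hoodtop [[691.5 281.8 240. ]]
```

{"api": "arm_command", "payload": {
  "increments": [
    {"dp": [-20, -8, 0], "spin": -0.9},
    {"dp": [-20, -8, 0], "spin": -0.9},
    {"dp": [-20, -8, 0], "spin": -0.9},
    {"dp": [-20, -8, 0], "spin": -0.9},
    {"dp": [-20, -8, 0], "spin": -0.9},
    {"dp": [-20, -8, 0], "spin": -0.9},
    {"dp": [-20, -8, 0], "spin": -0.9},
    {"dp": [-20, -8, 0], "spin": -0.9}
  ]
}}

```text
clock: 0.9
tcp_pos: [469.7, -200.3, 231.0]
tcp_rot: [[-0.783, 0.622, -0.001], [0.622, 0.783, 0.0], [0.001, -0.0, -1.0]]
force: [0.0, 1.1, 0.3]
grip_width: 85.3
grasp_force: 0.0
```

```bash
python3 - <<'E'
from h import *
s=arm.read_state(); print(s["qpos"],s["tcp_pos"],s["tcp_rot"],s["force"])
c=shot('wrist','w1'); print(-np.array(c["R"]).T@np.array(c["t"]))
P=[[557,-209,77],[466,-312,137],[410.5,-87,85]]
print(proj(c,P))
c=shot('scene','scene1')
i=cv2.imread('pics/scene1.png')[110:200,300:400]
i=cv2.resize(i,None,fx=6,fy=6,interpolation=cv2.INTER_CUBIC)[:,:]
w=cv2.imread('pics/w1.png'); w=cv2.resize(w,(720,540))
cv2.imwrite('pics/s1h.png',i); cv2.imwrite('pics/w1b.png',w)
E
```

```text
[-4.03094469e-01 -6.95447459e-03  7.83505542e-02  1.65672703e+00
  3.00737299e-05  2.67801593e-01] [ 469.72332102 -200.30213816  230.96124928] [[-7.83264732e-01  6.21688059e-01 -5.63728342e-04]
 [ 6.21688014e-01  7.83264922e-01  2.73093599e-04]
 [ 6.11327665e-04 -1.36558569e-04 -9.99999804e-01]] [0.01181868 1.08374014 0.28031075]
[ 406.63470334 -151.2015078   374.93918808]
[[307.30754533 243.02718391]
 [148.55715705 269.05489273]
 [325.11137767  30.02549716]]
```

View pics/w1b.png

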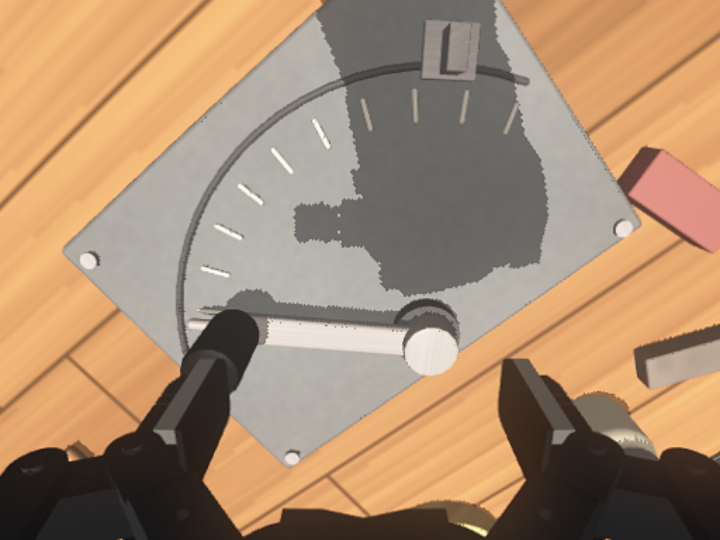

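View pics/s1h.png

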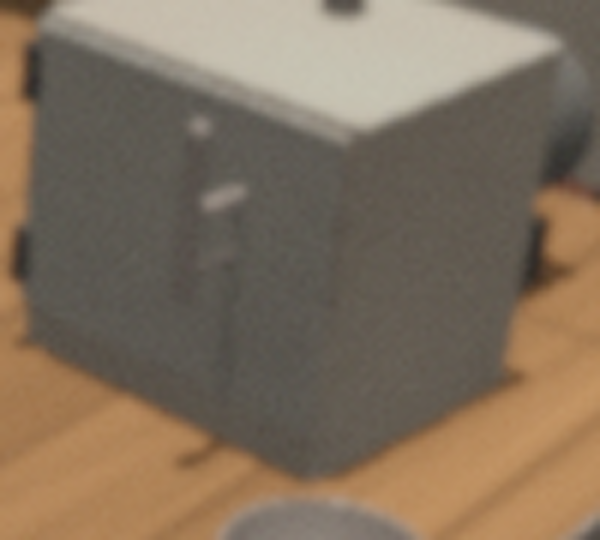

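```bash
python3 - <<'E'
from h import *
k=512/720
w=load('w1'); s=load('scene1'); c=load('side0')
A=np.array([(525,81),(420,66),(345,82),(260,135),(210,200),(185,262),(181,320)])*k
p=onz(w,A,50)[:,:2]
M=np.c_[2*p,np.ones(len(p))]; x=np.linalg.lstsq(M,(p**2).sum(1),rcond=None)[0]
piv=x[:2]; print('arc',piv,np.sqrt(x[2]+piv@piv), np.linalg.norm(p-piv,axis=1).round(1))
for z in(77,82,87,92): print('hub',z,onz(w,[(431*k,351*k)],z)[0].round(1))
t=onz(w,[(462*k,47*k)],85)[0]; f=onz(w,[(451*k,50*k)],58)[0]; print('tab',t,f)
n=onz(w,[(190*k,325*k),(265*k,333*k),(402*k,343*k)],76); print('lever',n.round(1).tolist())
for P in(piv,[557,-209]):
  for q in (t,f,n[0]): d=q[:2]-P; print(np.linalg.norm(d),np.degrees(np.arctan2(d[1],d[0]))%360)
d=n[2]-n[0]; print('bar dir',np.degrees(np.arctan2(d[1],d[0]))+180)
print('handle',onz(s,[(333.3,130.8)],235),onz(s,[(330.8,160)],119))
H=[(40/6+300,22/6+110),(355/6+300,137/6+110),(555/6+300,45/6+110)]
print('hood',onz(s,H,240).round(1).tolist())
H=[(32/6+300,345/6+110),(318/6+300,477/6+110),(505/6+300,380/6+110)]
print('hoodbase',onz(s,H,0).round(1).tolist())
print('hoodside',onz(c,np.array([(329,161),(430,159)])*.64,240).round(1).tolist(),onz(c,np.array([(330,243),(430,246)])*.64,0).round(1).tolist())
E
```

```text
arc [ 563.32558721 -211.52925525] 187.46593749257408 [186.9 188.  188.2 187.2 186.3 187.7 187.9]
hub 77 [ 562.4 -213.9   77. ]
hub 82 [ 559.8 -212.8   82. ]
hub 87 [ 557.2 -211.8   87. ]
hub 92 [ 554.6 -210.7   92. ]
tab [414.20491294 -86.29860199  85.        ] [412.12787434 -86.59380193  58.        ]
lever [[442.5, -333.6, 76.0], [479.5, -296.6, 76.0], [545.1, -226.3, 76.0]]
194.72979230542668 139.97666024233442
196.13672749747778 140.43290110590033
171.76316000170988 225.30074040975305
188.2712669616782 139.3280909083797
189.6607764401365 139.8046701878454
169.22804081764977 227.42587273245542
bar dir 226.28032914899453
handle [[611.55115555 246.55671711 235.        ]] [[610.52876439 251.54608092 119.        ]]
hood [[452.6, 299.7, 240.0], [691.1, 283.4, 240.0], [704.3, 488.3, 240.0]]
hoodbase [[448.6, 319.7, 0.0], [684.7, 308.3, 0.0], [706.4, 500.3, 0.0]]
hoodside [[451.0, 299.5, 240.0], [681.4, 288.6, 240.0]] [[440.8, 335.6, 0.0], [689.3, 299.4, 0.0]]
```

{"api": "arm_command", "payload": {
  "increments": [
    {"dp": [-6.46, -8.7, 0], "spin": -1.478},
    {"dp": [-6.46, -8.7, 0], "spin": -1.478},
    {"dp": [-6.46, -8.7, 0], "spin": -1.478},
    {"dp": [-6.46, -8.7, 0], "spin": -1.478},
    {"dp": [-6.46, -8.7, 0], "spin": -1.478},
    {"dp": [-6.46, -8.7, 0], "spin": -1.478},
    {"dp": [-6.46, -8.7, 0], "spin": -1.478},
    {"dp": [-6.46, -8.7, 0], "spin": -1.478},
    {"dp": [-6.46, -8.7, 0], "spin": -1.478},
    {"dp": [-6.46, -8.7, 0], "spin": -1.478},
    {"dp": [-6.46, -8.7, 0], "spin": -1.478},
    {"dp": [-6.46, -8.7, 4], "spin": -1.478},
    {"dp": [-6.46, -8.7, 7], "spin": -1.478},
    {"dp": [-6.46, -8.7, 10], "spin": -1.478},
    {"dp": [-6.46, -8.7, 12], "spin": -1.478},
    {"dp": [-6.46, -8.7, 13.4], "spin": -1.478},
    {"dp": [-6.46, -8.7, 13.4], "spin": -1.478},
    {"dp": [-6.46, -8.7, 13.4], "spin": -1.478}
  ]
}}

```text
clock: 2.8
tcp_pos: [466.8, -308.4, 98.0]
tcp_rot: [[-0.693, -0.721, 0.001], [-0.721, 0.693, -0.0], [-0.0, -0.001, -1.0]]
force: [1.2, -0.3, 1.6]
grip_width: 85.5
grasp_force: 0.0
```

{"api": "arm_command", "payload": {
  "increments": [
    {"dp": [0, 0, 0], "spin": 0},
    {"dp": [0, 0, 0], "spin": 0},
    {"dp": [0, 0, 0], "spin": 0},
    {"dp": [0, 0, 0], "spin": 0},
    {"dp": [0, 0, 0], "spin": 0},
    {"dp": [0, 0, 0], "spin": 0}
  ],
  "jaw": 4.2
}}

```text
clock: 3.4
tcp_pos: [466.5, -308.3, 97.4]
tcp_rot: [[-0.692, -0.722, 0.0], [-0.722, 0.692, -0.0], [-0.0, -0.0, -1.0]]
force: [-0.1, 0.8, 0.3]
grip_width: 42.2
grasp_force: 0.0
```

{"api": "arm_command", "payload": {
  "increments": [
    {"dp": [-0.05, 1.18, 0], "spin": 0.087},
    {"dp": [-0.2, 2.34, 0], "spin": 0.175},
    {"dp": [-0.46, 3.49, 0], "spin": 0.262},
    {"dp": [-0.81, 4.62, 0], "spin": 0.349},
    {"dp": [-1.26, 5.7, 0], "spin": 0.436},
    {"dp": [-1.81, 6.75, 0], "spin": 0.524},
    {"dp": [-2.44, 7.74, 0], "spin": 0.611},
    {"dp": [-3.16, 8.68, 0], "spin": 0.698},
    {"dp": [-3.95, 9.55, 0], "spin": 0.785},
    {"dp": [-4.82, 10.34, 0], "spin": 0.873},
    {"dp": [-5.76, 11.06, 0], "spin": 0.96},
    {"dp": [-6.75, 11.69, 0], "spin": 1.047},
    {"dp": [-7.79, 12.23, 0], "spin": 1.134},
    {"dp": [-8.88, 12.69, 0], "spin": 1.222},
    {"dp": [-10.01, 13.04, 0], "spin": 1.309},
    {"dp": [-11.16, 13.3, 0], "spin": 1.396},
    {"dp": [-11.86, 13.4, 0], "spin": 1.449},
    {"dp": [-12.32, 13.45, 0], "spin": 1.484},
    {"dp": [-12.75, 13.48, 0], "spin": 1.515},
    {"dp": [-12.75, 13.48, 0], "spin": 1.515}
  ]
}}

```text
clock: 5.4
tcp_pos: [457.5, -122.8, 97.3]
tcp_rot: [[-0.76, 0.65, 0.0], [0.65, 0.76, -0.0], [-0.0, -0.0, -1.0]]
force: [0.3, -0.1, 0.1]
grip_width: 41.6
grasp_force: 0.0
```

{"api": "arm_command", "payload": {
  "increments": [
    {"dp": [0, 0, 0], "spin": 0},
    {"dp": [0, 0, 0], "spin": 0},
    {"dp": [0, 0, 0], "spin": 0},
    {"dp": [0, 0, 0], "spin": 0},
    {"dp": [0, 0, 0], "spin": 0},
    {"dp": [0, 0, 0], "spin": 0}
  ],
  "jaw": 3.5
}}

```text
clock: 6.0
tcp_pos: [457.2, -123.0, 97.4]
tcp_rot: [[-0.76, 0.65, -0.0], [0.65, 0.76, 0.0], [0.0, -0.0, -1.0]]
force: [-2.2, 1.5, 3.6]
grip_width: 35.5
grasp_force: 22.9
```

```bash
python3 - <<'E'
from h import *
c=shot('wrist','w2')
cv2.imwrite('pics/w2b.png',cv2.resize(cv2.imread('pics/w2.png'),(720,540)))
E
```

```text
(no output)
```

View pics/w2b.png

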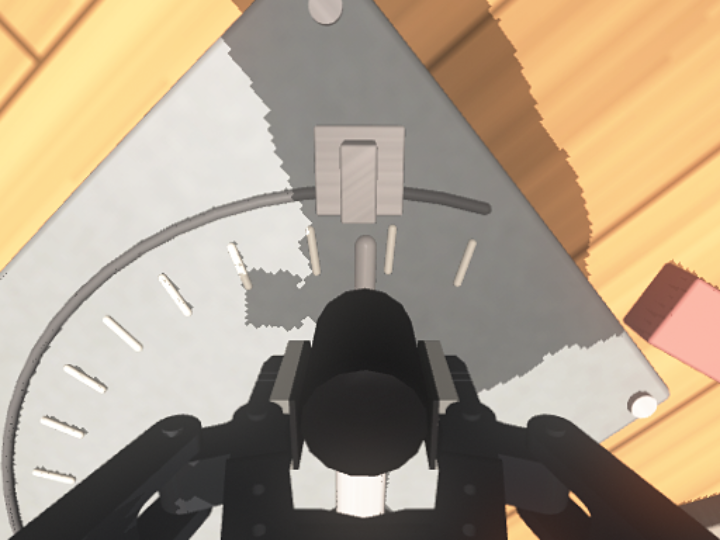

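```bash
python3 - <<'E'
from h import *
w=load('w2'); k=512/720
n=onz(w,[(366*k,238*k),(365.5*k,285*k)],77); t=onz(w,[(359*k,145*k),(359*k,221*k)],85); f=onz(w,[(359.5*k,127*k),(360*k,213*k)],58)
print(n,t,f)
T=(t[0]+t[1])/2
piv=np.array([559.5,-211])
for q in (n[0],T,f.mean(0)): d=q[:2]-piv; print(np.linalg.norm(d),np.degrees(np.arctan2(d[1],d[0])))
d=t[0]-t[1]; print('tabdir',np.degrees(np.arctan2(d[1],d[0])))
d=n[0]-n[1]; print('nosedir',np.degrees(np.arctan2(d[1],d[0])))
E
```

```text
[[ 429.74247417  -99.10164688   77.        ]
 [ 443.27613545 -110.87693706   77.        ]] [[403.19896026 -79.48749367  85.        ]
 [422.07187441 -95.71825356  85.        ]] [[399.61743893 -76.46148128  58.        ]
 [424.40341681 -97.50421709  58.        ]]
171.3425135220032 139.22666480524776
191.82298204614474 139.96267889028192
192.70035699022517 139.94107503001874
tabdir 139.30437519715824
nosedir 138.97430966952382
```

{"api": "arm_command", "payload": {
  "increments": [
    {"dp": [0, -0.15, 0], "spin": 0},
    {"dp": [0, -0.15, 0], "spin": 0},
    {"dp": [0, -0.15, 0], "spin": 0},
    {"dp": [0, -0.15, 0], "spin": 0}
  ]
}}

```text
clock: 6.45
tcp_pos: [456.6, -123.7, 97.4]
tcp_rot: [[-0.76, 0.65, 0.001], [0.65, 0.76, 0.001], [0.0, 0.001, -1.0]]
force: [-0.0, 5.9, 4.3]
grip_width: 35.1
grasp_force: 22.9
```

{"api": "arm_command", "payload": {
  "increments": [
    {"dp": [0, 0, 0], "spin": 0},
    {"dp": [0, 0, 0], "spin": 0},
    {"dp": [0, 0, 0], "spin": 0},
    {"dp": [0, 0, 0], "spin": 0},
    {"dp": [0, 0, 0], "spin": 0},
    {"dp": [0, 0, 0], "spin": 0},
    {"dp": [0, 0, -4], "spin": 0},
    {"dp": [0, 0, -8], "spin": 0},
    {"dp": [0, 0, -12], "spin": 0},
    {"dp": [0, 0, -16], "spin": 0},
    {"dp": [0, 0, -18], "spin": 0},
    {"dp": [0, 0, -18], "spin": 0},
    {"dp": [0, 0, -18], "spin": 0}
  ],
  "jaw": 8.0
}}

```text
clock: 7.75
tcp_pos: [456.5, -124.2, 277.0]
tcp_rot: [[-0.76, 0.65, 0.0], [0.65, 0.76, -0.0], [-0.0, 0.0, -1.0]]
force: [1.0, 0.1, -1.1]
grip_width: 80.0
grasp_force: 0.0
```

```bash
python3 - <<'E'
from h import *
s=arm.read_state(); print(s["qpos"],s["tcp_pos"])
w=shot('wrist','w3'); c=shot('side','side3')
a=cv2.resize(cv2.imread('pics/w3.png'),(460,345)); b=cv2.resize(cv2.imread('pics/side3.png')[70:185,190:300],(330,345),interpolation=cv2.INTER_CUBIC)
cv2.imwrite('pics/m3.png',np.hstack([a,b]))
E
```

```text
[-2.65582214e-01 -7.43352010e-02  1.03626179e-01  1.74855738e+00
 -5.45681787e-07  4.42214334e-01] [ 456.51529813 -124.17585857  277.00952599]
```

View pics/m3.png

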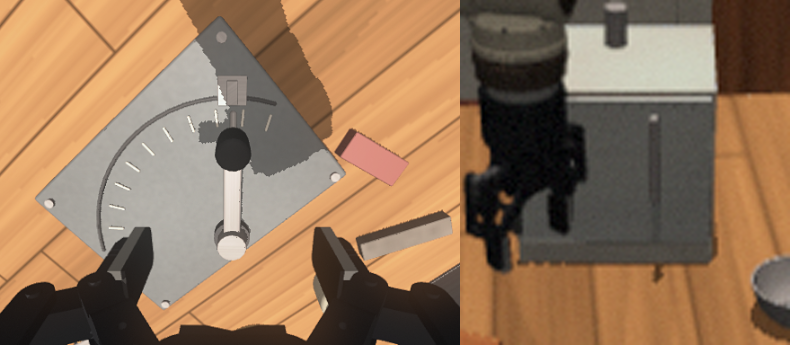

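```bash
python3 - <<'E'
from h import *
s=load('scene1'); c=load('side3'); c0=load('side0')
for z,a,b in((235,(333.3,130.8),(255,109)),(119,(330.8,160),(255,138.3))):
    print(z,onz(s,[a],z).round(1),onz(c,[b],z).round(1))
def f(x,y): return ((x-460)/3+190,y/3+70)
print('top corners z240',onz(c,[f(716,94)],240).round(1),'base far',onz(c,[f(712,263)],0).round(1),'door bot far z35',onz(c,[f(712,243)],35).round(1))
E
```

```text
235 [[611.6 246.6 235. ]] [[605.4 247.7 235. ]]
119 [[610.5 251.5 119. ]] [[605.5 246.4 119. ]]
top corners z240 [[682.3 292.  240. ]] base far [[684.5 298.2   0. ]] door bot far z35 [[682.6 290.2  35. ]]
```

{"api": "arm_command", "payload": {
  "increments": [
    {"dp": [12.6, 38.1, 0], "spin": -2.238},
    {"dp": [12.6, 38.1, 0], "spin": -2.238},
    {"dp": [12.6, 38.1, 0], "spin": -2.238},
    {"dp": [12.6, 38.1, 0], "spin": -2.238},
    {"dp": [12.6, 38.1, 0], "spin": -2.238},
    {"dp": [12.6, 38.1, 0], "spin": -2.238},
    {"dp": [12.6, 38.1, 0], "spin": -2.238},
    {"dp": [12.6, 38.1, 0], "spin": -2.238},
    {"dp": [12.6, 38.1, 0], "spin": -2.238},
    {"dp": [12.6, 38.1, 0], "spin": -2.238},
    {"dp": [12.6, 38.1, 0], "spin": -2.238},
    {"dp": [12.6, 38.1, 0], "spin": -2.238},
    {"dp": [12.6, 38.1, 0], "spin": -2.238},
    {"dp": [12.6, 38.1, 0], "spin": -2.238},
    {"dp": [12.6, 38.1, 0], "spin": -2.238},
    {"dp": [12.6, 38.1, 0], "spin": -2.238},
    {"dp": [12.6, 38.1, 0], "spin": -2.238},
    {"dp": [12.6, 38.1, 0], "spin": -2.238}
  ],
  "jaw": 4.5
}}

```text
clock: 9.65
tcp_pos: [608.2, 247.2, 276.8]
tcp_rot: [[-0.044, -0.999, -0.001], [-0.999, 0.044, -0.0], [0.0, 0.001, -1.0]]
force: [-0.1, -0.9, -0.2]
grip_width: 44.5
grasp_force: 0.0
```

```bash
python3 - <<'E'
from h import *
s=arm.read_state(); print(s["qpos"],s["tcp_pos"],s["tcp_rot"])
w=shot('wrist','w4'); print(proj(w,[[608,247,235],[608,247,119],[435,303,235]]))
cv2.imwrite('pics/w4b.png',cv2.resize(cv2.imread('pics/w4.png'),(720,540)))
E
```

```text
[ 3.86089085e-01  3.94591357e-01  6.34311442e-01  1.81132926e+00
 -4.32480789e-05 -1.14094708e+00] [608.21959473 247.22218344 276.76378849] [[-4.37460399e-02 -9.99042412e-01 -7.36722957e-04]
 [-9.99042612e-01  4.37463039e-02 -3.46155469e-04]
 [ 3.78052901e-04  7.20874697e-04 -9.99999669e-01]]
[[259.96299432 223.13496939]
 [259.49699757 172.14962235]
 [523.87628578 289.28079756]]
```

View pics/w4b.png

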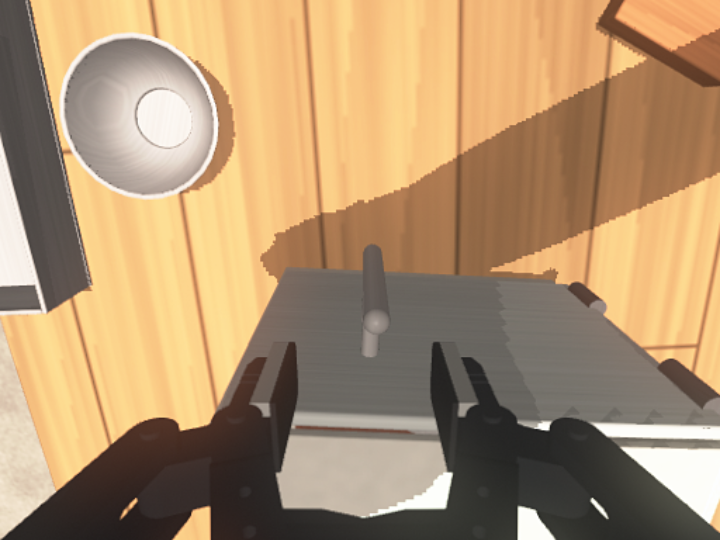

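```bash
python3 - <<'E'
from h import *
w=load('w4'); k=512/720
print(onz(w,[(375.5*k,321*k)],235),onz(w,[(371.5*k,250*k)],119))
for z,a,b in((35,(285,268),(570,283)),(240,(300,412),(715,427))):
    p=onz(w,np.array([a,b])*k,z); d=p[0]-p[1]; print(p.round(1).tolist(),np.degrees(np.arctan2(d[1],d[0])))
print('hinge',[onz(w,[(712*k,402*k)],z).round(1).tolist() for z in (180,200,220)],[onz(w,[(602*k,305*k)],z).round(1).tolist() for z in (60,80,100)])
E
```

```text
[[603.89049319 250.55142671 235.        ]] [[603.87792722 252.60566582 119.        ]]
[[678.2, 289.9, 35.0], [431.6, 314.4, 35.0]] -5.667361306024098
[[639.3, 291.5, 240.0], [447.7, 309.8, 240.0]] -5.44848749241514
hinge [[[401.2, 339.4, 180.0]], [[418.2, 324.9, 200.0]], [[435.1, 310.4, 220.0]]] [[[414.0, 325.4, 60.0]], [[424.6, 316.5, 80.0]], [[435.2, 307.6, 100.0]]]
```

{"api": "arm_command", "payload": {
  "increments": [
    {"dp": [-0.34, 0.45, 0], "spin": 0.052},
    {"dp": [-0.34, 0.45, 0], "spin": 0.052},
    {"dp": [-0.34, 0.45, 3], "spin": 0.052},
    {"dp": [-0.34, 0.45, 5], "spin": 0.052},
    {"dp": [-0.34, 0.45, 7], "spin": 0.052},
    {"dp": [-0.34, 0.45, 8.1], "spin": 0.052},
    {"dp": [-0.34, 0.45, 8.1], "spin": 0.052},
    {"dp": [-0.34, 0.45, 8.1], "spin": 0.052}
  ]
}}

```text
clock: 10.5
tcp_pos: [604.1, 250.9, 197.1]
tcp_rot: [[-0.092, -0.996, 0.001], [-0.996, 0.092, 0.0], [-0.0, -0.001, -1.0]]
force: [-0.0, 0.2, -0.5]
grip_width: 45.2
grasp_force: 0.0
```

```bash
python3 - <<'E'
from h import *
w=shot('wrist','w5'); print(arm.read_state()["force"])
cv2.imwrite('pics/w5b.png',cv2.resize(cv2.imread('pics/w5.png'),(720,540)))
E
```

```text
[ 0.25695022  0.83419393 -0.05088851]
```

View pics/w5b.png

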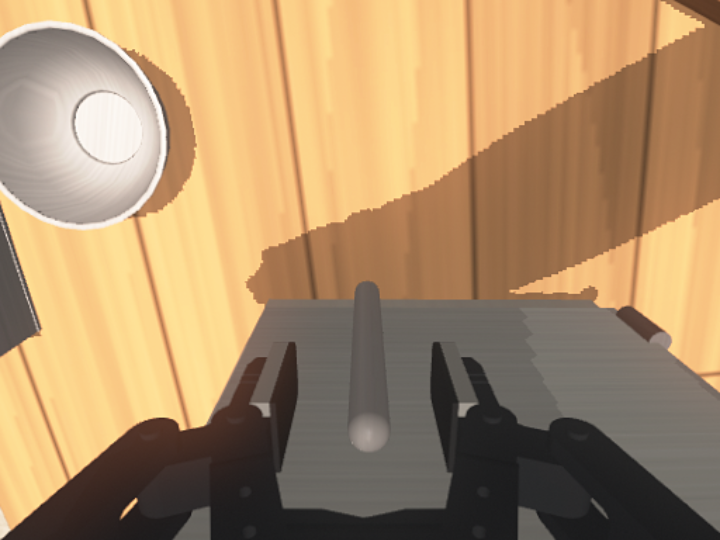

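{"api": "arm_command", "payload": {
  "increments": [
    {"dp": [0, 0, 0], "spin": 0},
    {"dp": [0, 0, 0], "spin": 0},
    {"dp": [0, 0, 0], "spin": 0},
    {"dp": [0, 0, 0], "spin": 0},
    {"dp": [0, 0, 0], "spin": 0},
    {"dp": [0, 0, 0], "spin": 0},
    {"dp": [0, 0, 0], "spin": 0}
  ],
  "jaw": 1.0
}}

```text
clock: 11.25
tcp_pos: [602.8, 251.1, 197.2]
tcp_rot: [[-0.092, -0.996, -0.001], [-0.996, 0.092, 0.001], [-0.0, 0.002, -1.0]]
force: [-8.3, 0.2, 5.6]
grip_width: 11.0
grasp_force: 38.1
```

```bash
python3 - <<'E'
from h import *
s=arm.read_state(); p=np.array(s["tcp_pos"]);R=np.array(s["tcp_rot"]); print(s["force"],s["grip_width"],s["grasp_force"],p)
h=np.array([434.5,316.4]); 
for a in list(range(5,86,5))+[87]:
    t=np.radians(a); v=p[:2]-h
    q=h+np.array([[np.cos(t),np.sin(t)],[-np.sin(t),np.cos(t)]])@v
    d=np.r_[q-p[:2],0]@R/10; print('{"dp": [%.2f, %.2f, 0], "spin": %.3f},'%(d[0],d[1],t),q.round())
E
```

```text
[-8.25579832  0.23786912  5.60723176] 11.023424387058528 38.08042645454407 [602.80642426 251.12050604 197.19464567]
{"dp": [1.49, 0.50, 0], "spin": 0.087}, [596. 237.]
{"dp": [2.94, 1.12, 0], "spin": 0.175}, [589. 223.]
{"dp": [4.32, 1.87, 0], "spin": 0.262}, [580. 210.]
{"dp": [5.64, 2.74, 0], "spin": 0.349}, [570. 197.]
{"dp": [6.87, 3.72, 0], "spin": 0.436}, [559. 186.]
{"dp": [8.02, 4.80, 0], "spin": 0.524}, [548. 176.]
{"dp": [9.06, 5.98, 0], "spin": 0.611}, [535. 166.]
{"dp": [10.00, 7.25, 0], "spin": 0.698}, [521. 158.]
{"dp": [10.82, 8.59, 0], "spin": 0.785}, [507. 151.]
{"dp": [11.53, 10.00, 0], "spin": 0.873}, [493. 146.]
{"dp": [12.11, 11.46, 0], "spin": 0.960}, [478. 141.]
{"dp": [12.56, 12.97, 0], "spin": 1.047}, [462. 138.]
{"dp": [12.87, 14.51, 0], "spin": 1.134}, [446. 136.]
{"dp": [13.05, 16.08, 0], "spin": 1.222}, [431. 136.]
{"dp": [13.10, 17.65, 0], "spin": 1.309}, [415. 137.]
{"dp": [13.00, 19.22, 0], "spin": 1.396}, [399. 139.]
{"dp": [12.77, 20.78, 0], "spin": 1.484}, [384. 143.]
{"dp": [12.64, 21.40, 0], "spin": 1.518}, [378. 145.]
```

{"api": "arm_command", "payload": {
  "increments": [
    {"dp": [0.75, 0.25, 0], "spin": 0.044},
    {"dp": [1.49, 0.5, 0], "spin": 0.087},
    {"dp": [2.2, 0.8, 0], "spin": 0.131},
    {"dp": [2.94, 1.12, 0], "spin": 0.175},
    {"dp": [4.32, 1.87, 0], "spin": 0.262},
    {"dp": [5.64, 2.74, 0], "spin": 0.349},
    {"dp": [5.64, 2.74, 0], "spin": 0.349}
  ]
}}

```text
clock: 11.95
tcp_pos: [569.4, 197.4, 197.2]
tcp_rot: [[-0.43, -0.903, -0.002], [-0.903, 0.43, 0.002], [-0.001, 0.003, -1.0]]
force: [-8.3, 6.3, 2.7]
grip_width: 10.9
grasp_force: 38.8
```

{"api": "arm_command", "payload": {
  "increments": [
    {"dp": [1.49, 0.5, 0], "spin": 0.087},
    {"dp": [2.94, 1.12, 0], "spin": 0.175},
    {"dp": [4.32, 1.87, 0], "spin": 0.262},
    {"dp": [5.64, 2.74, 0], "spin": 0.349},
    {"dp": [6.87, 3.72, 0], "spin": 0.436},
    {"dp": [8.02, 4.8, 0], "spin": 0.524},
    {"dp": [8.02, 4.8, 0], "spin": 0.524}
  ]
}}

```text
clock: 12.65
tcp_pos: [491.9, 146.3, 197.2]
tcp_rot: [[-0.823, -0.568, -0.001], [-0.568, 0.823, 0.003], [-0.001, 0.003, -1.0]]
force: [-3.7, 8.3, 1.5]
grip_width: 10.8
grasp_force: 38.8
```

Now at about 50°; 37° more.

{"api": "arm_command", "payload": {
  "increments": [
    {"dp": [1.49, 0.5, 0], "spin": 0.087},
    {"dp": [2.94, 1.12, 0], "spin": 0.175},
    {"dp": [4.32, 1.87, 0], "spin": 0.262},
    {"dp": [5.64, 2.74, 0], "spin": 0.349},
    {"dp": [6.87, 3.72, 0], "spin": 0.436},
    {"dp": [8.02, 4.8, 0], "spin": 0.524},
    {"dp": [8.7, 5.55, 0], "spin": 0.576},
    {"dp": [9.25, 6.2, 0], "spin": 0.628},
    {"dp": [9.25, 6.2, 0], "spin": 0.628},
    {"dp": [9.25, 6.2, 0], "spin": 0.628}
  ]
}}

```text
clock: 13.65
tcp_pos: [382.6, 144.0, 197.1]
tcp_rot: [[-1.0, 0.021, 0.001], [0.021, 1.0, 0.001], [-0.001, 0.001, -1.0]]
force: [-1.1, 2.7, 5.2]
grip_width: 10.6
grasp_force: 39.1
```

{"api": "arm_command", "payload": {
  "increments": [
    {"dp": [0, 0, 0], "spin": 0},
    {"dp": [0, 0, 0], "spin": 0},
    {"dp": [0, 0, 0], "spin": 0},
    {"dp": [0, 0, 0], "spin": 0},
    {"dp": [0, 0, 0], "spin": 0},
    {"dp": [0, 0, -3], "spin": 0},
    {"dp": [0, 0, -6], "spin": 0},
    {"dp": [0, 0, -9], "spin": 0},
    {"dp": [0, 0, -12], "spin": 0},
    {"dp": [0, 0, -12], "spin": 0},
    {"dp": [0, 0, -12], "spin": 0}
  ],
  "jaw": 4.5
}}

```text
clock: 14.75
tcp_pos: [382.8, 143.7, 316.4]
tcp_rot: [[-1.0, 0.023, 0.001], [0.023, 1.0, 0.0], [-0.001, 0.0, -1.0]]
force: [0.6, -0.5, -0.8]
grip_width: 45.2
grasp_force: 0.0
```

```bash
python3 - <<'E'
from h import *
s=arm.read_state(); print(s["tcp_pos"],s["force"])
shot('side','side6')
cv2.imwrite('pics/side6b.png',cv2.resize(cv2.imread('pics/side6.png'),(800,600)))
E
```

```text
[382.78137841 143.67825274 316.41113776] [ 0.60821246 -0.47835424 -0.83353391]
```

View pics/side6b.png

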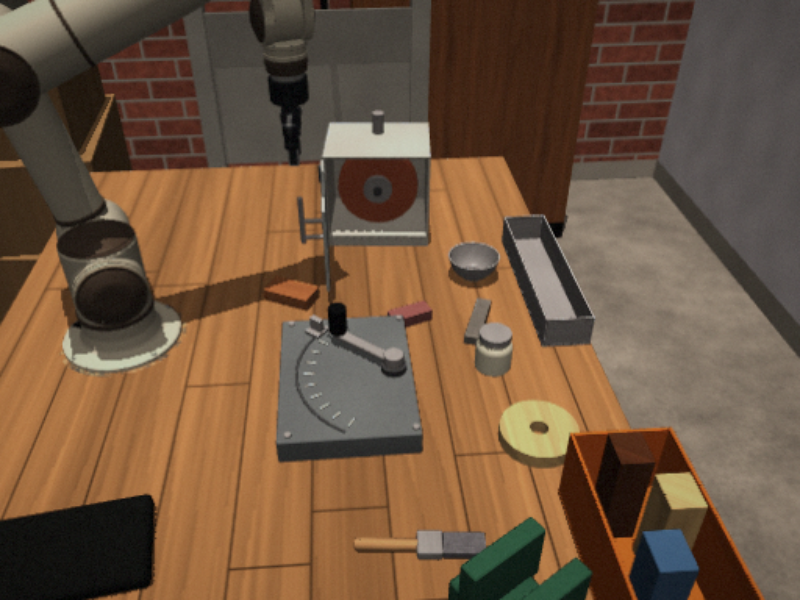

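The door stands open about a right angle (the panel is seen edge-on at (326,250)). The lever knob at (338,318) points at the tab at (317,325), everything else is undisturbed and the gripper is clear.

```bash
python3 -c "
from station import arm
print(arm.sign_off())"
```

```text
the job is handed in; nothing more can be done
None
```

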